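Pack the sauce pot into the lunch box

ROBOT

A 6-joint arm with a two-finger parallel gripper is mounted at the origin on the work surface. World frame = base frame: x ahead of the robot, y to its left, z up, the work surface at z = 0. Lengths are in m, angles in rad, forces in N, time in s.
With the tool pointing down it reaches from about 0.325 to 0.925 m from the base axis. Payload 3.1 kg.
Tool frame: the origin (TCP) lies at the centre of the arm's flange, where the gripper is bolted on; the fingertips stand 173 mm ahead of it and the grasp point (between the pads) lies 155 mm ahead of it; z points along the fingers, y is the direction in which the jaws open and shut (so a half turn about z gives the same grasp; the last joint's range is limited). The gripper opens to 85 mm and grips with 20 to 120 N. Pads are 22 mm wide; open, the fingers measure 114 mm over their backs; the gripper's body (76 mm by 85 mm) begins 54 mm behind the grasp point. The pads swing forward as they close: fully open they stand 13 mm farther back than shut.
Start: joints at [-1.372, 0.217, 1.613, -0, 1.311, -0.112], TCP at [0.191, -0.595, 0.405] pointing down, gripper open.
Joint ranges: [-2.75, 2.75], [-0.78, 2.1], [0.31, 2.55], [-1.13, 4.27], [0.13, 2.63], [-2.58, 2.58]. Speed limits (rad/s): [2.79, 2.79, 3.14, 3.14, 3.14, 3.14].

INTERFACE

Orientations are given as a unit quaternion [w, x, y, z].
In Python, from bench import * gives the robot as it stands. The module is installed in compiled form; this text tells all that it offers.
- The arm moves only by the tool apply_moves, never from a script. Its argument "targets" is one flat list of numbers, 4 for each row, row after row: the shift along the tool's x, y, z normalised to -1 to 1, where 1 is 0.2 m, then the turn about the tool's z normalised to -1 to 1, where 1 is 360 degrees. A call has 1 to 20 rows; each row is the pose to reach, as a shift and turn from the pose commanded when the call began, along the tool's axes at that moment, turning the shorter way round; what a row does not reach only later rows make up. A row lasts 1/8 s, in which the tool goes at most 62.5 mm and 10.7 degrees, less where a joint would pass 70% of its speed; a pose out of reach is approached as far as the arm can. A call with a number of a shift or a turn outside -1 to 1 is refused whole. A call with a gripper value outside its range is refused whole. "gripper" is the closure, from 0 (fully open) to 1 (shut), set as the call begins (left out, the last holds). The fingers move at their own pace and stop on an object; the grip force is fixed at half the most. Time passes only in rows, so rows that repeat a pose let the fingers close. It gives the time, the measured TCP pose, the force and the opening at its end, in the units of the state.
- get_state(): the state, without advancing time (a new reading comes with each control period).
- get_image(name): name is "scene" or "top"; returns a dict with "img" (420x560x3 uint8, red, green, blue), "K" (3x3 intrinsics, pixels), "D" ([k1, k2, p1, p2, k3] as OpenCV has them; the pictures are not rectified), "R" (3x3) and "t" (3): a world point X has camera coordinates R X + t. Camera axes: x right, y down, z forward; pixel columns grow to the right and rows downward; lengths in m; the calibration is good to about 2 mm. A picture is of the moment at which its call begins. There is no depth.
- job_done(): hands the job in, once; it reports no verdict.
The state is a dict: "clock": time; "q": joint angles; "dq": joint speeds; "joint_torque": joint torques, N m; "ee_pos": TCP position; "ee_rot": TCP orientation; "wrist_force": force on the tool from outside, world axes, zero at the start; "moment": the same for the moment, N m; "width": opening from 0.0 (shut) to 1.0 (fully open).
Only numpy, scipy, OpenCV 4.12 (cv2) and the standard library are available. Lean on these libraries where they do the work, as an engineer would, in place of code of your own. Each camera call takes 0.05 s, during which the arm holds its last target.

TASK

Finish packing the lunch box: slide its cover back, take the small low sauce pot (the one that is neither tall nor wide) and set it down gently, upright, in the empty compartment beside the snack pack, then slide the cover fully shut. Do not drop the pot, keep the snack pack in its own compartment, and leave everything else where it stands.

Things in the scene. Friction and masses are not known exactly. Their poses are not given: they have to be found in the camera images.
- lunchbox: White lunch box fixed to the counter, 280 (x) x 136 (y) x 70 mm high, walls 8 mm. Origin: centre of its underside; z up; x is the way the cover slides open. A wall across x = 0 (top at 55 mm) halves it: the half at negative x is what the open cover bares, the other half stays covered. Cover rails along both long sides (|y| over 58 mm) and the end wall at negative x are 66 to 70 mm high.
- well (a point): Floor centre of the empty compartment (lunch box frame: x -67, y +31, z 5 mm), axes as the lunch box. The compartment is 130 mm long (x) and 58 mm wide (y), 55 mm from floor to the cover's underside. A low divider (4 mm thick, top 30 mm above the counter, along the box's y = 0) parts it from the twin compartment at negative y, which holds the snack pack.
- cover (a joint): Sliding grey cover, m: 0 fully shut, 0.135 fully open (a stop at each). It slides along the lunch box's +x in rails, resists with about 2 N of friction and stays where it is left; it starts 0 to 30 mm open. Plate 271 x 128 x 5 mm, its top 65.5 mm above the counter; open, it juts up to 135 mm beyond the box's +x end.
- ridge_top (a point): Centre of the top of the grip ridge on the cover, 95.5 mm above the counter: a bar 12 mm thick along the slide, 64 mm long across it, 30 mm high. Axes as the lunch box; moves with the cover and is over the box's centre when shut. Can be pinched from above, fingers closing along the lunch box's x.
- low_pot: The pot to pack: plain steel lidded sauce pot, a closed upright cylinder 46 mm in diameter and 40 mm high, 60 to 130 g. Origin: centre of its underside, z up.
- tall_pot: Bystander: steel lidded pot 46 mm in diameter and 75 mm high (too tall for the box). Origin: centre of its underside.
- wide_pot: Bystander: steel lidded pot 72 mm in diameter and 40 mm high (too wide for the compartment). Origin: centre of its underside. The three pots stand on the counter on the robot's right, in any order.
- snack: Cardboard snack pack lying in the other open compartment, 90 (x) x 42 (y) x 24 mm high, x along the box's x. Origin: centre of its underside.
- can: Bystander: food can, 66 mm in diameter, 100 mm high, beyond the box. Origin: centre of its underside.
- cup: Bystander: clear plastic cup, 72 mm in diameter, 85 mm high, beyond the box. Origin: centre of its underside.
- spoon: Bystander: steel spoon 200 mm long lying on the counter beyond the pots. Origin: under its middle, x along its length.
Not all that is in view belongs to the job. What is shaped like the low_pot but blue is not meant.

How it is judged:
By the outcome, as a careful person would: the job done as asked, in the order asked, and still so for the second after the job is handed in, with the robot touching nothing.
It also fails if it takes over 69 s, if anything falls off the work surface, if the arm or the gripper's body presses on something with over 40 N, if the wrist force passes 120 N, or if a joint passes its speed limit or range.

## Working session

There is one attempt and no reset: what is moved stays moved. The work goes in short steps, Python scripts to look and compute and a tool call to move; the robot and the scene stay as the last step left them, time stands still between calls to the robot, and variables do not carry over. Pictures are saved under pics/ and viewed, and the job is handed in when it is done.

Besides the shell and the picture viewer there is one more tool, called after ">>>" in YAML: its name, and indented under it one key for each argument. apply_moves: Moves the arm, as the interface text tells. Its arguments: {"type":"object","properties":{"targets":{"type":"array"},"gripper":{"type":"number"}},"required":["targets"]}

```bash
mkdir -p pics; python3 - <<'E'
from bench import *
import cv2,numpy as np
for n in("scene","top"):
    d=get_image(n); cv2.imwrite(f"pics/{n}0.png",d["img"][:,:,::-1]); np.savez(f"{n}0.npz",**d)
    print(n,d["K"].tolist(),np.round(d["D"],4),np.round(d["R"],4).tolist(),np.round(d["t"],4), "cam",np.round(-d["R"].T@d["t"],3))
s=get_state(); print({k:np.round(v,4).tolist() for k,v in s.items()})
E
```

```text
scene [[401.8934629436041, 0.0, 284.17565407797895], [0.0, 401.8934629436041, 209.64586855641963], [0.0, 0.0, 1.0]] [0.0254 0.     0.     0.     0.    ] [[0.4723, 0.8812, -0.0181], [0.6881, -0.3815, -0.6172], [-0.5508, 0.279, -0.7866]] [-0.1749 -0.4183  1.1938] cam [ 1.028 -0.339  0.678]
top [[396.3724893665401, 0.0, 278.28203969022223], [0.0, 396.3724893665401, 212.163863554403], [0.0, 0.0, 1.0]] [-0.1153  0.      0.      0.      0.    ] [[0.0079, -0.9999, 0.01], [-0.9974, -0.0086, -0.0713], [0.0714, -0.0094, -0.9974]] [-0.1305  0.5876  0.927 ] cam [ 0.521 -0.117  0.968]
{'clock': 0.1, 'q': [-1.3722, 0.2177, 1.6148, -0.0, 1.3113, -0.1122], 'dq': [-0.001, -0.002, -0.0022, 0.0002, 0.0002, -0.0004], 'joint_torque': [-0.0012, -39.8074, -30.497, -0.0002, 0.0042, -0.0], 'ee_pos': [0.1911, -0.5947, 0.4035], 'ee_rot': [-0.0011, 0.988, 0.1548, -0.0], 'wrist_force': [-0.8089, 0.3983, 0.1667], 'moment': [0.0371, -0.0379, -0.0086], 'width': 0.9977}
```

View pics/scene0.png

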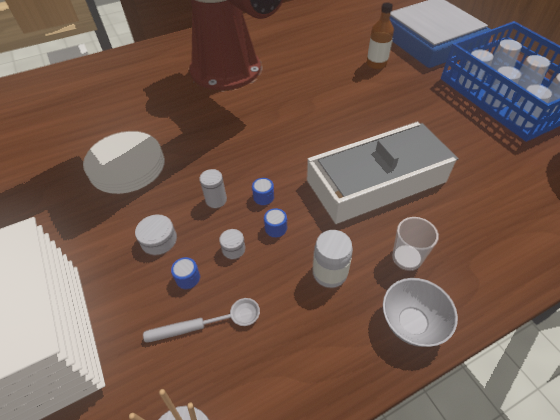

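View pics/top0.png

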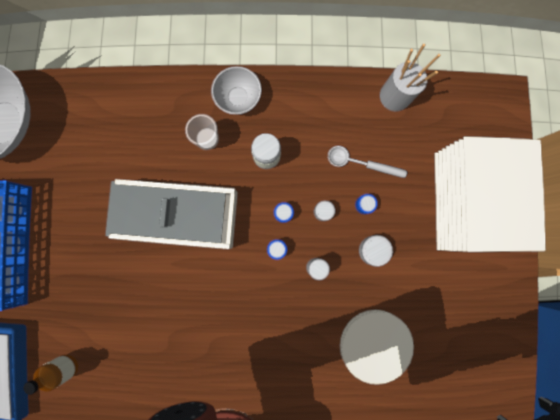

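Low-pot candidates are the steel small one at scene (232,243) / top (325,210); the tall steel pot at top (318,268), the wide one at (376,250), and the blue ones at top (284,212), (277,249), (367,203). The low steel one, top (325,210), is my choice. Next I check crops.

```bash
cat > h.py <<'E'
import cv2,numpy as np
def ray(d,u,v,z):
    n=cv2.undistortPoints(np.array([[[u,v]]],float),d["K"],d["D"])[0,0]
    R,t=d["R"],d["t"]; c=-R.T@t; r=R.T@np.array([n[0],n[1],1]); return c+r*(z-c[2])/r[2]
def proj(d,X):
    return cv2.projectPoints(np.array(X,float).reshape(-1,1,3),cv2.Rodrigues(d["R"])[0],d["t"],d["K"],d["D"])[0][:,0]
E
python3 - <<'E'
import cv2,numpy as np
t=cv2.imread("pics/top0.png"); s=cv2.imread("pics/scene0.png")
a=cv2.resize(t[170:260,95:245],None,fx=5,fy=5,interpolation=cv2.INTER_CUBIC)
cv2.imwrite("pics/c1.png",a)
b=cv2.resize(t[180:290,260:400],None,fx=5,fy=5,interpolation=cv2.INTER_CUBIC); cv2.imwrite("pics/c2.png",b)
cv2.imwrite("pics/c3.png",cv2.resize(s[110:230,290:470],None,fx=4,fy=4,interpolation=cv2.INTER_CUBIC))
cv2.imwrite("pics/c4.png",cv2.resize(s[160:300,130:300],None,fx=4,fy=4,interpolation=cv2.INTER_CUBIC))
E
```

```text
(no output)
```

View pics/c1.png

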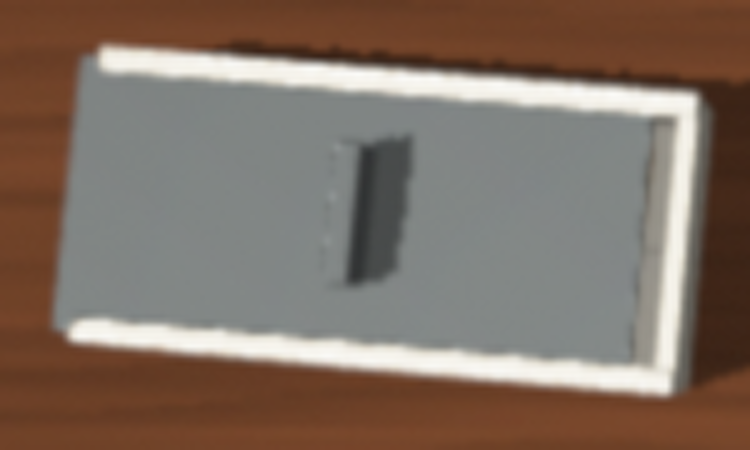

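View pics/c2.png

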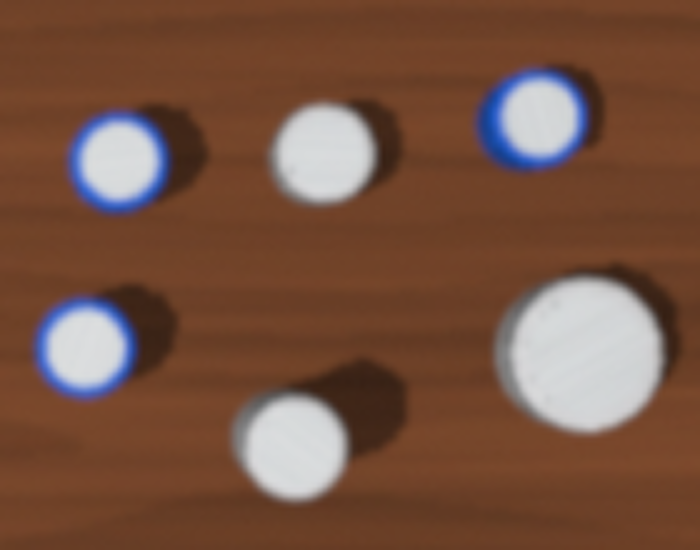

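View pics/c3.png

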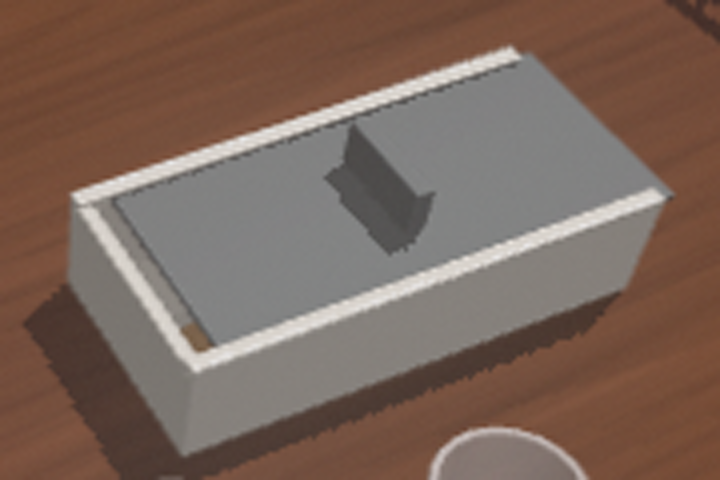

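View pics/c4.png

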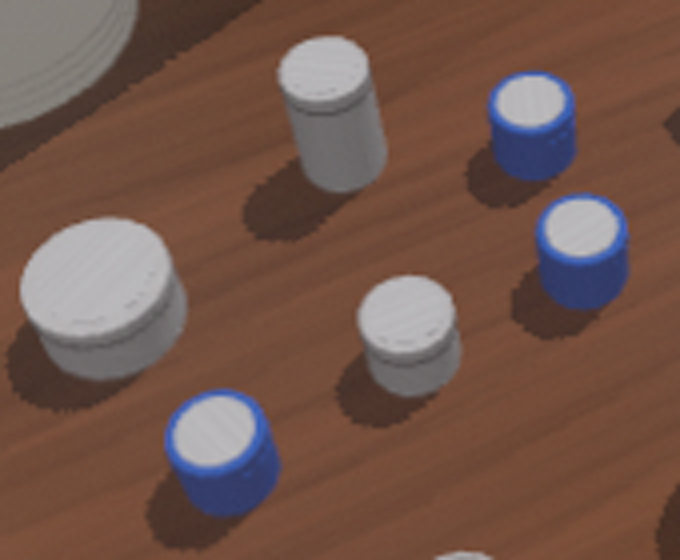

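```bash
cat > m.py <<'E'
from h import *
from scipy.optimize import least_squares
T=dict(np.load("top0.npz"));S=dict(np.load("scene0.npz"))
f=lambda c,o,s:np.array(o)+(np.array(c)+.5)/s-.5
o1,o3=(95,170),(290,110)
obs=[(T,f(c,o1,5),p) for c,p in [((700,92),(-.14,-.068,.07)),((673,395),(-.14,.068,.07)),((100,44),(.14,-.068,.07)),((68,342),(.14,.068,.07)),
 ((651,118),(-.1355,-.058,.0655,1)),((632,362),(-.1355,.058,.0655,1))]]
obs+=[(S,f(c,o3,4),p) for c,p in [((72,197),(-.14,.068,.07)),((194,371),(-.14,-.068,.07)),((515,46),(.14,.068,.07)),((668,193),(.14,-.068,.07)),((114,200),(-.1355,.058,.0655,1)),((530,54),(.1355,.064,.0655,1))]]
def b2w(p,x):
    a=x[2]; px=p[0]+(x[3] if len(p)>3 else 0)
    return np.array([x[0]+np.cos(a)*px-np.sin(a)*p[1],x[1]+np.sin(a)*px+np.cos(a)*p[1],p[2]])
r=lambda x:np.concatenate([proj(d,b2w(p,x))[0]-u for d,u,p in obs])
s=least_squares(r,[.5,.1,1.57,.01],loss='soft_l1')
if __name__=="__main__":
    print("box",s.x.round(4),np.degrees(s.x[2])); print(r(s.x).reshape(-1,2).round(1).tolist())
    x=s.x
    print("ridge",b2w((0,0,.0955,1),x),"well",b2w((-.067,.031,.005),x))
    print("ridge top meas", ray(T,*f((342,214),o1,5),.0955))
    o2,o4=(260,180),(130,160)
    for n,c2,c4,z in [("low",(324,153),(408,315),.04),("tall",(297,447),(324,71),.075),("wide",(588,354),(98,278),.04),("blueL",(118,160),(582,228),.04),("blueL2",(86,348),(532,101),.04),("blueR",(541,118),(213,434),.04)]:
        print(n,ray(T,*f(c2,o2,5),z).round(4),ray(S,*f(c4,o4,4),z).round(4))
E
python3 m.py
```

```text
box [0.5813 0.1213 1.497  0.0153] 85.77328771305218
[[-0.7, 0.3], [-0.7, -0.7], [0.0, 0.5], [0.1, -0.7], [0.3, -1.0], [-0.5, 0.8], [-0.1, -0.8], [0.1, 0.6], [-0.8, 0.2], [-0.4, 1.6], [-0.3, 0.1], [-0.1, -0.6]]
ridge [0.58244313 0.13655423 0.0955    ] well [0.54546076 0.05675051 0.005     ]
ridge top meas [0.58063556 0.13119956 0.0955    ]
low [ 0.5929 -0.234   0.04  ] [ 0.5942 -0.2334  0.04  ]
tall [ 0.4577 -0.2176  0.075 ] [ 0.4593 -0.2165  0.075 ]
wide [ 0.499  -0.3593  0.04  ] [ 0.5009 -0.3573  0.04  ]
blueL [ 0.5888 -0.137   0.04  ] [ 0.5882 -0.1364  0.04  ]
blueL2 [ 0.5007 -0.1227  0.04  ] [ 0.5003 -0.1208  0.04  ]
blueR [ 0.6105 -0.3375  0.04  ] [ 0.6112 -0.3371  0.04  ]
```

>>> apply_moves:
  targets: [0.05, -0.05, 0, 0.006, 0.17, -0.16, 0, 0.018, 0.34, -0.32, 0, 0.03, 0.51, -0.49, 0, 0.045, 0.68, -0.65, 0, 0.056, 0.8, -0.77, 0, 0.061, 0.85, -0.82, 0, 0.061, 0.85, -0.82, 0, 0.061]
  gripper: 0

```text
clock: 1.1
ee_pos: [0.303, -0.3867, 0.4046]
ee_rot: [0.0, 0.999, -0.035, -0.0]
wrist_force: [0.5, -0.3, 0.5]
width: 0.999
```

```bash
cat > g.py <<'E'
from bench import *
import numpy as np,sys
from scipy.spatial.transform import Rotation as Ro
def go(p,yaw=None):
    s=get_state(); q=s["ee_rot"]; M=Ro.from_quat([q[1],q[2],q[3],q[0]]).as_matrix()
    d=M.T@(np.array(p)-s["ee_pos"])
    print("t",round(s["clock"],2),"pos",np.round(s["ee_pos"],4),"jaw deg",np.degrees(np.arctan2(-M[1,1],-M[0,1])).round(2),"tiltz",M[:,2].round(3),"F",np.round(s["wrist_force"],1),"w",round(s["width"],3))
    print("shift m",d.round(4),"norm",(d/.2).round(3))
if __name__=="__main__": go([float(a) for a in sys.argv[1:4]])
E
python3 g.py .582 .133 .35
```

```text
t 1.1 pos [ 0.303  -0.3867  0.4046] jaw deg 85.95 tiltz [-0. -0. -1.] F [ 0.5 -0.3  0.5] w 0.999
shift m [ 0.2416 -0.5381  0.0543] norm [ 1.208 -2.69   0.271]
```

>>> apply_moves:
  targets: [0.03, -0.06, 0, 0.0006, 0.09, -0.2, 0.02, 0.0006, 0.18, -0.4, 0.04, 0.0006, 0.27, -0.6, 0.06, 0.0006, 0.36, -0.8, 0.08, 0.0006, 0.45, -1, 0.1, 0.0006]

```text
clock: 1.85
ee_pos: [0.4077, -0.1932, 0.3847]
ee_rot: [0.0, 0.999, -0.039, 0.0]
wrist_force: [0.9, 0.1, 0.7]
width: 1.001
```

>>> apply_moves:
  targets: [0.09, -0.2, 0.02, 0, 0.18, -0.4, 0.04, 0, 0.27, -0.6, 0.06, 0, 0.36, -0.8, 0.08, 0, 0.43, -0.95, 0.1, 0, 0.45, -1, 0.1, 0]

```text
clock: 2.6
ee_pos: [0.5128, -0.0004, 0.3643]
ee_rot: [-0.0, 0.999, -0.037, -0.0]
wrist_force: [-0.2, 1.1, -0.1]
width: 0.996
```

```bash
python3 g.py .582 .133 .244
```

```text
t 2.6 pos [ 5.128e-01 -4.000e-04  3.643e-01] jaw deg 85.71 tiltz [-0.001  0.    -1.   ] F [-0.2  1.1 -0.1] w 0.996
shift m [ 0.0591 -0.1382  0.1202] norm [ 0.296 -0.691  0.601]
```

>>> apply_moves:
  targets: [0.05, -0.1, 0, 0, 0.12, -0.28, 0, 0, 0.2, -0.46, 0.05, 0, 0.27, -0.63, 0.12, 0, 0.295, -0.69, 0.2, 0, 0.295, -0.69, 0.3, 0, 0.295, -0.69, 0.42, 0, 0.295, -0.69, 0.52, 0, 0.295, -0.69, 0.58, 0, 0.295, -0.69, 0.6, 0, 0.295, -0.69, 0.6, 0]

```text
clock: 3.98
ee_pos: [0.5816, 0.1316, 0.2449]
ee_rot: [0.0, 0.999, -0.038, 0.0]
wrist_force: [0.6, 0.5, 0.7]
width: 0.999
```

```bash
python3 g.py .582 .133 .244; python3 - <<'E'
from bench import *
import cv2
d=get_image("scene"); cv2.imwrite("pics/s1.png",cv2.resize(d["img"][60:260,270:480,::-1],None,fx=3,fy=3))
E
```

```text
t 3.98 pos [0.5816 0.1316 0.2449] jaw deg 85.62 tiltz [ 0. -0. -1.] F [0.6 0.5 0.7] w 0.999
shift m [ 0.0003 -0.0015  0.0009] norm [ 0.001 -0.007  0.005]
```

View pics/s1.png

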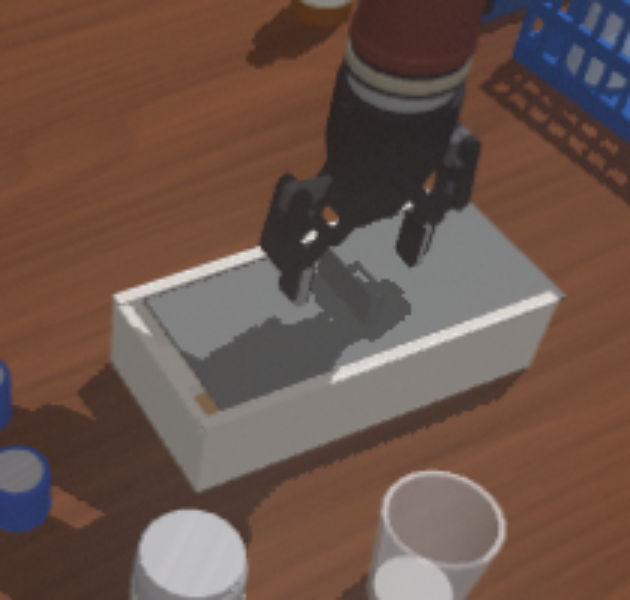

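The image shows the fingers straddling the ridge (about pixel (345,275) of the crop). I close on it.

>>> apply_moves:
  targets: [0, 0, 0, 0, 0, 0, 0, 0, 0, 0, 0, 0, 0, 0, 0, 0, 0, 0, 0, 0, 0, 0, 0, 0, 0, 0, 0, 0, 0, 0, 0, 0]
  gripper: 1

```text
clock: 5.03
ee_pos: [0.5815, 0.1318, 0.245]
ee_rot: [-0.0, 0.999, -0.038, 0.0]
wrist_force: [-1.6, 0.2, 3.6]
width: 0.123
```

```bash
python3 g.py .582 .133 .244; python3 - <<'E'
from bench import *
import cv2
d=get_image("scene"); cv2.imwrite("pics/s2.png",cv2.resize(d["img"][60:260,270:480,::-1],None,fx=3,fy=3))
E
```

```text
t 5.03 pos [0.5815 0.1318 0.245 ] jaw deg 85.64 tiltz [ 0.  0. -1.] F [-1.6  0.2  3.6] w 0.123
shift m [ 0.0005 -0.0013  0.001 ] norm [ 0.002 -0.006  0.005]
```

View pics/s2.png

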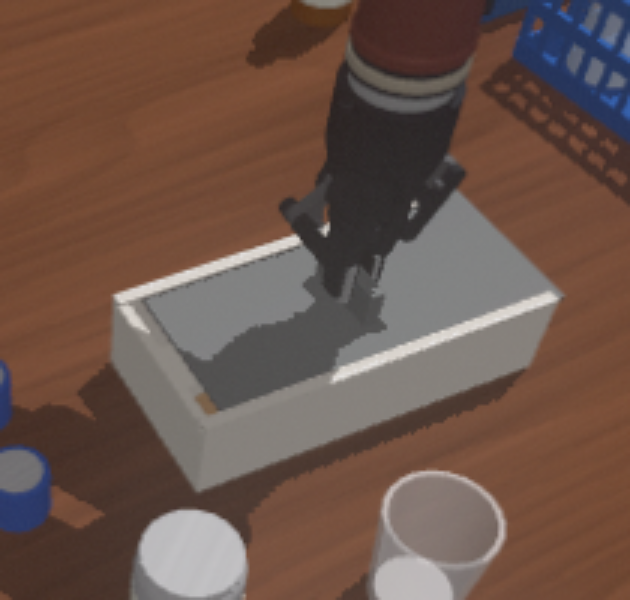

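>>> apply_moves:
  targets: [0, -0.02, 0, 0, 0, -0.06, 0, 0, 0, -0.12, 0, 0, 0, -0.2, 0, 0, 0, -0.28, 0, 0, 0, -0.36, 0, 0, 0, -0.44, 0, 0, 0, -0.5, 0, 0, 0, -0.54, 0, 0, 0, -0.56, 0, 0, 0, -0.58, 0, 0, 0, -0.58, 0, 0]

```text
clock: 6.58
ee_pos: [0.5901, 0.2479, 0.245]
ee_rot: [-0.0, 0.999, -0.038, -0.0]
wrist_force: [-2.8, 0.3, 5.4]
width: 0.125
```

>>> apply_moves:
  targets: [0, -0.01, 0, 0, 0, -0.02, 0, 0, 0, -0.02, 0, 0]

```text
clock: 6.95
ee_pos: [0.5904, 0.2516, 0.245]
ee_rot: [0.0, 0.999, -0.038, -0.0]
wrist_force: [-3.4, -1.3, 6.5]
width: 0.122
```

```bash
python3 g.py .582 .133 .244; python3 - <<'E'
from bench import *
import cv2
d=get_image("scene"); cv2.imwrite("pics/s3.png",cv2.resize(d["img"][60:260,270:480,::-1],None,fx=3,fy=3))
E
```

```text
t 6.95 pos [0.5904 0.2516 0.245 ] jaw deg 85.64 tiltz [-0.001 -0.    -1.   ] F [-3.4 -1.3  6.5] w 0.122
shift m [0.0006 0.1189 0.0011] norm [0.003 0.594 0.005]
```

View pics/s3.png

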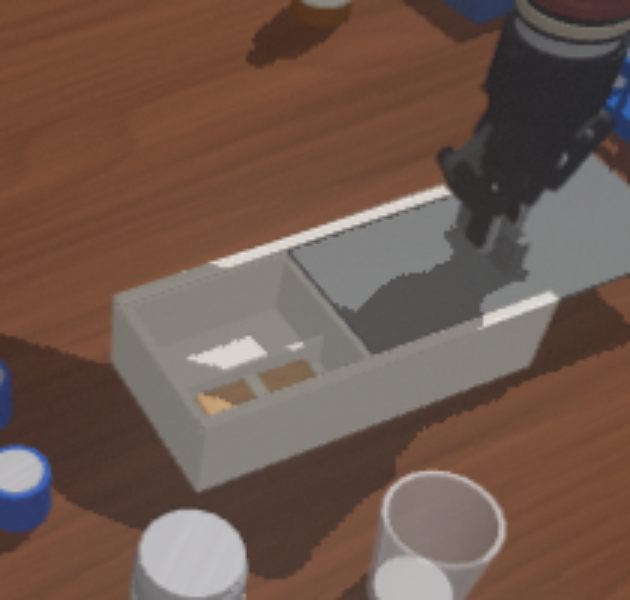

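>>> apply_moves:
  targets: [0, -0.005, 0, 0, 0, -0.01, 0, 0, 0, -0.01, 0, 0]

```text
clock: 7.38
ee_pos: [0.5906, 0.2534, 0.245]
ee_rot: [0.0, 0.999, -0.038, -0.0]
wrist_force: [-2.2, -1.0, 5.6]
width: 0.128
```

>>> apply_moves:
  targets: [0, -0.005, 0, 0, 0, -0.01, 0, 0, 0, -0.01, 0, 0]

```text
clock: 7.75
ee_pos: [0.5907, 0.2554, 0.245]
ee_rot: [0.0, 0.999, -0.038, -0.0]
wrist_force: [-2.8, -1.8, 6.0]
width: 0.127
```

>>> apply_moves:
  targets: [0, 0, 0, 0, 0, 0, 0, 0, 0, 0, 0, 0, 0, 0, 0, 0, 0, 0, 0, 0, 0, 0, 0, 0, 0, 0, -0.03, 0, 0, 0, -0.1, 0, 0, 0, -0.2, 0, 0, 0.05, -0.28, 0, 0, 0.15, -0.3, 0, 0, 0.32, -0.3, 0, 0, 0.5, -0.3, 0, 0, 0.7, -0.3, 0, 0, 0.85, -0.3, 0, 0, 1, -0.3, 0]
  gripper: 0

```text
clock: 9.75
ee_pos: [0.5747, 0.0535, 0.3045]
ee_rot: [0.0, 0.999, -0.039, -0.0]
wrist_force: [0.2, 0.3, 0.6]
width: 0.998
```

```bash
python3 g.py .5935 -.2337 .28; python3 - <<'E'
from bench import *
import cv2
d=get_image("scene"); cv2.imwrite("pics/s4.png",d["img"][:,:,::-1])
E
```

```text
t 9.75 pos [0.5747 0.0535 0.3045] jaw deg 85.56 tiltz [-0.001 -0.    -1.   ] F [0.2 0.3 0.6] w 0.998
shift m [0.0409 0.2849 0.0246] norm [0.205 1.424 0.123]
```

View pics/s4.png

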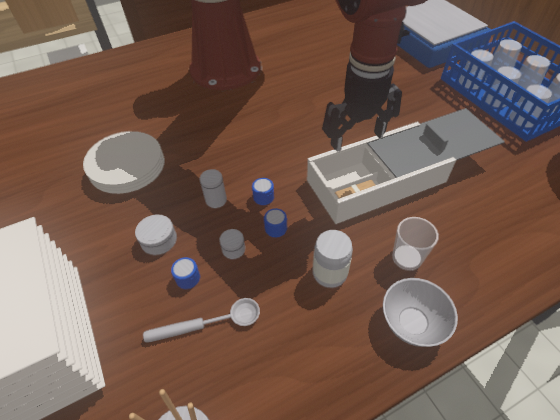

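The picture shows the cover open with its leading edge near (372,150), the snack pack at (353,190) and the low steel pot at (232,243), unmoved. Next: move over it.

>>> apply_moves:
  targets: [0.01, 0.08, 0, 0, 0.03, 0.25, 0, 0, 0.06, 0.42, 0, 0, 0.08, 0.6, 0, 0, 0.11, 0.8, 0, 0, 0.14, 1, 0, 0]

```text
clock: 10.55
ee_pos: [0.5881, -0.1471, 0.3046]
ee_rot: [-0.0, 0.999, -0.038, -0.0]
wrist_force: [0.2, -0.3, -0.1]
width: 1.001
```

>>> apply_moves:
  targets: [0.03, 0.17, 0, 0, 0.05, 0.3, 0, 0, 0.06, 0.39, 0.05, 0, 0.065, 0.42, 0.1, 0, 0.065, 0.424, 0.12, 0, 0.065, 0.424, 0.12, 0]
  gripper: 0.1

```text
clock: 11.3
ee_pos: [0.5945, -0.2301, 0.2796]
ee_rot: [-0.001, 0.999, -0.038, -0.001]
wrist_force: [0.0, -0.3, -0.2]
width: 0.899
```

```bash
python3 g.py .5935 -.2337 .178; python3 - <<'E'
from bench import *
import cv2
d=get_image("scene"); cv2.imwrite("pics/s5.png",cv2.resize(d["img"][120:300,130:340,::-1],None,fx=3,fy=3))
d=get_image("top"); cv2.imwrite("pics/t5.png",cv2.resize(d["img"][150:300,250:420,::-1],None,fx=4,fy=4))
E
```

```text
t 11.3 pos [ 0.5945 -0.2301  0.2796] jaw deg 85.69 tiltz [-0.002  0.001 -1.   ] F [ 0.  -0.3 -0.2] w 0.899
shift m [-0.0006  0.0038  0.1016] norm [-0.003  0.019  0.508]
```

View pics/s5.png

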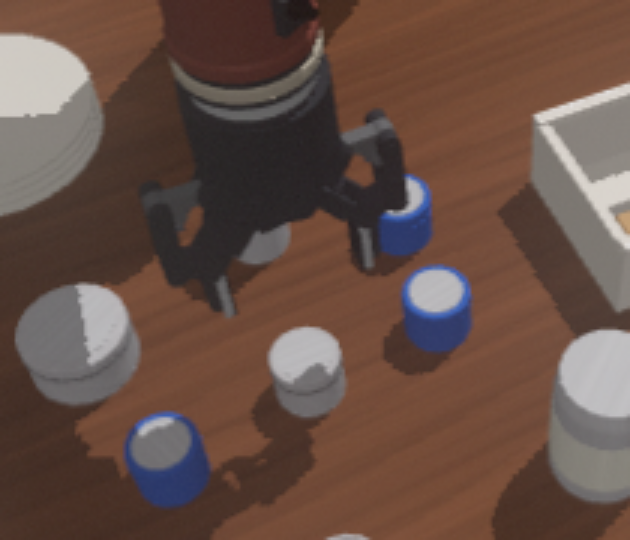

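View pics/t5.png

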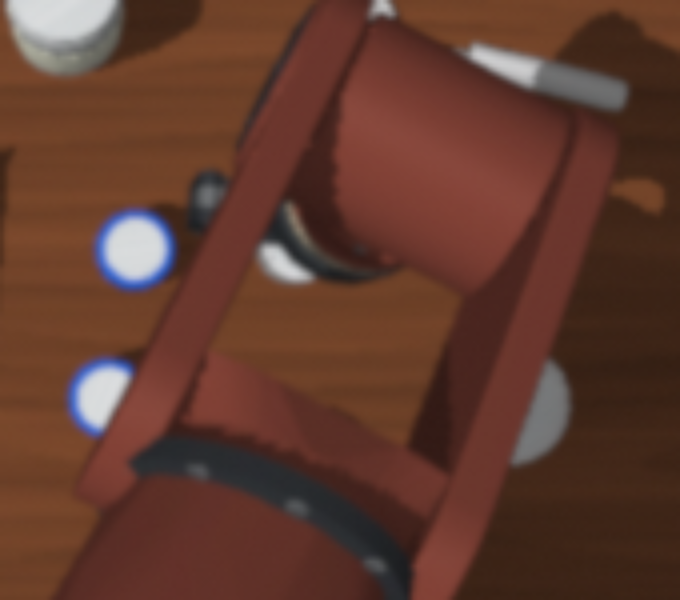

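>>> apply_moves:
  targets: [0, 0.012, 0.03, 0, 0, 0.012, 0.1, 0, 0, 0.012, 0.2, 0, 0, 0.012, 0.3, 0, 0, 0.012, 0.38, 0, 0, 0.012, 0.4, 0, 0, 0.012, 0.4, 0]
  gripper: 0.15

```text
clock: 12.28
ee_pos: [0.5947, -0.2336, 0.2003]
ee_rot: [-0.0, 0.999, -0.038, -0.0]
wrist_force: [0.0, 0.4, 0.8]
width: 0.852
```

```bash
python3 g.py .5935 -.2337 .178; python3 - <<'E'
from bench import *
import cv2
d=get_image("scene"); cv2.imwrite("pics/s6.png",cv2.resize(d["img"][150:300,150:340,::-1],None,fx=4,fy=4))
E
```

```text
t 12.28 pos [ 0.5947 -0.2336  0.2003] jaw deg 85.63 tiltz [-0.  0. -1.] F [0.  0.4 0.8] w 0.852
shift m [-0.0011  0.0002  0.0223] norm [-0.006  0.001  0.112]
```

View pics/s6.png

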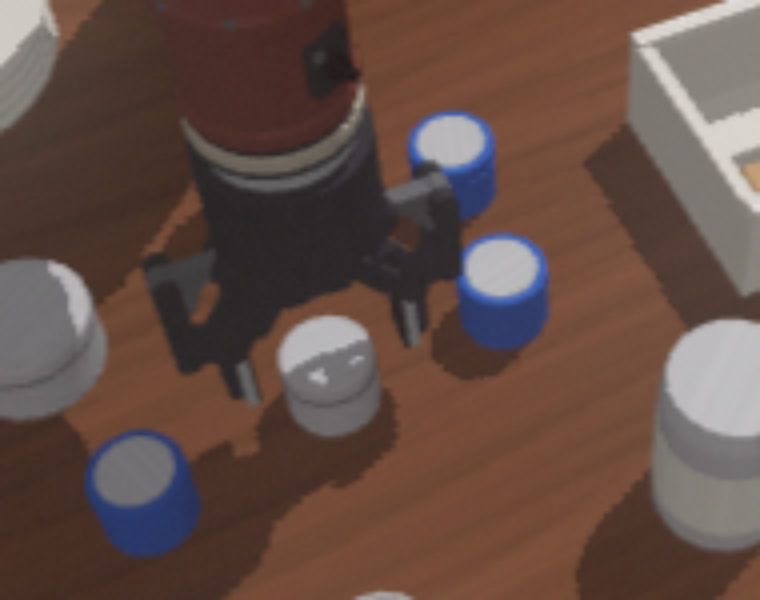

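>>> apply_moves:
  targets: [-0.005, 0, 0.04, 0, -0.005, 0, 0.08, 0, -0.005, 0, 0.11, 0, -0.005, 0, 0.11, 0]

```text
clock: 12.82
ee_pos: [0.5932, -0.2333, 0.1777]
ee_rot: [-0.0, 0.999, -0.038, -0.001]
wrist_force: [0.3, 0.6, -0.5]
width: 0.851
```

>>> apply_moves:
  targets: [0, 0, 0, 0, 0, 0, 0, 0, 0, 0, 0, 0, 0, 0, 0, 0, 0, 0, 0, 0, 0, 0, 0, 0]
  gripper: 1

```text
clock: 13.58
ee_pos: [0.594, -0.2337, 0.1793]
ee_rot: [0.0, 0.999, -0.038, 0.001]
wrist_force: [1.1, -0.4, 3.3]
width: 0.521
```

```bash
python3 g.py .5935 -.2337 .178; python3 - <<'E'
from bench import *
import cv2
d=get_image("scene"); cv2.imwrite("pics/s7.png",cv2.resize(d["img"][150:300,150:340,::-1],None,fx=4,fy=4))
E
```

```text
t 13.57 pos [ 0.594  -0.2337  0.1793] jaw deg 85.63 tiltz [ 0.001 -0.001 -1.   ] F [ 1.1 -0.4  3.3] w 0.521
shift m [-0.0005  0.      0.0013] norm [-0.003  0.     0.006]
```

View pics/s7.png

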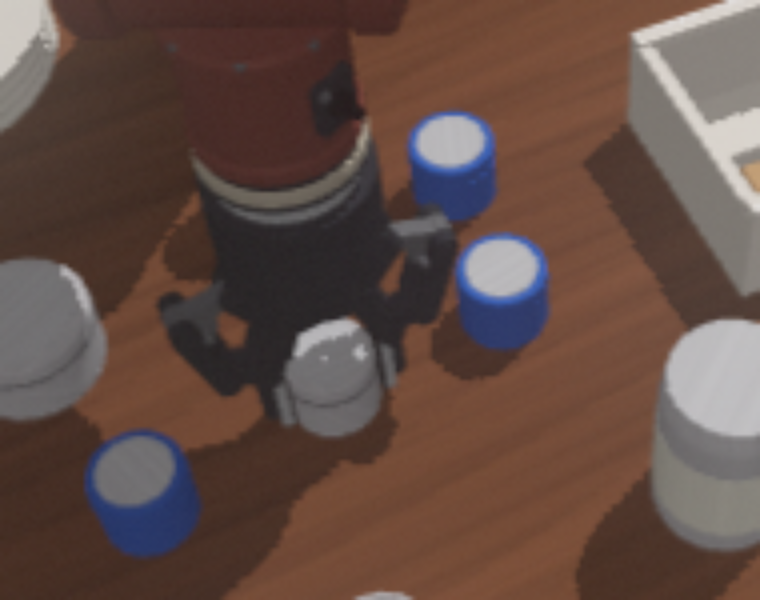

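>>> apply_moves:
  targets: [0, 0, -0.02, 0, 0, 0, -0.06, 0, 0, 0, -0.14, 0, 0, 0, -0.24, 0, 0, 0, -0.36, 0, 0, 0, -0.48, 0, 0, 0, -0.56, 0, 0, 0, -0.6, 0, 0, 0, -0.6, 0]

```text
clock: 14.75
ee_pos: [0.5937, -0.2335, 0.2994]
ee_rot: [0.0, 0.999, -0.038, 0.001]
wrist_force: [-1.0, -0.2, -1.2]
width: 0.522
```

```bash
python3 g.py .5455 .0568 .30; python3 - <<'E'
from bench import *
import cv2
d=get_image("scene"); cv2.imwrite("pics/s8.png",cv2.resize(d["img"][110:300,150:340,::-1],None,fx=3,fy=3))
d=get_image("top"); cv2.imwrite("pics/t8.png",cv2.resize(d["img"][160:270,90:250,::-1],None,fx=5,fy=5))
import numpy as np; np.savez("top1.npz",**d)
d=get_image("scene"); np.savez("scene1.npz",**d); cv2.imwrite("pics/s8b.png",cv2.resize(d["img"][110:230,290:510,::-1],None,fx=3.5,fy=3.5))
E
```

```text
t 14.75 pos [ 0.5937 -0.2335  0.2994] jaw deg 85.63 tiltz [ 0.001 -0.001 -1.   ] F [-1.  -0.2 -1.2] w 0.522
shift m [-0.0702 -0.2858 -0.0008] norm [-0.351 -1.429 -0.004]
```

View pics/s8.png

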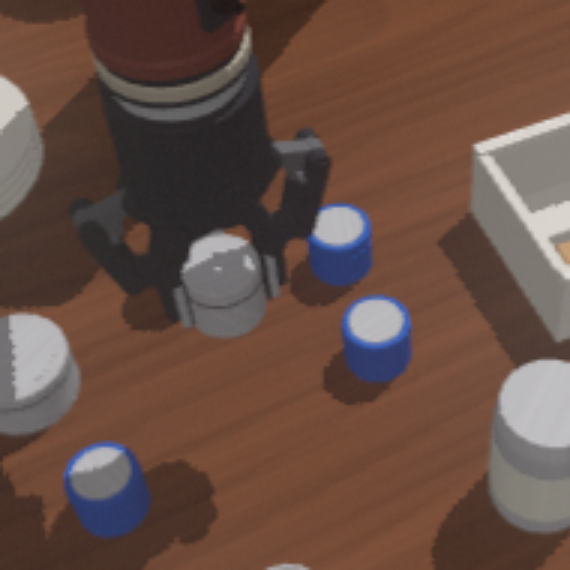

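View pics/t8.png

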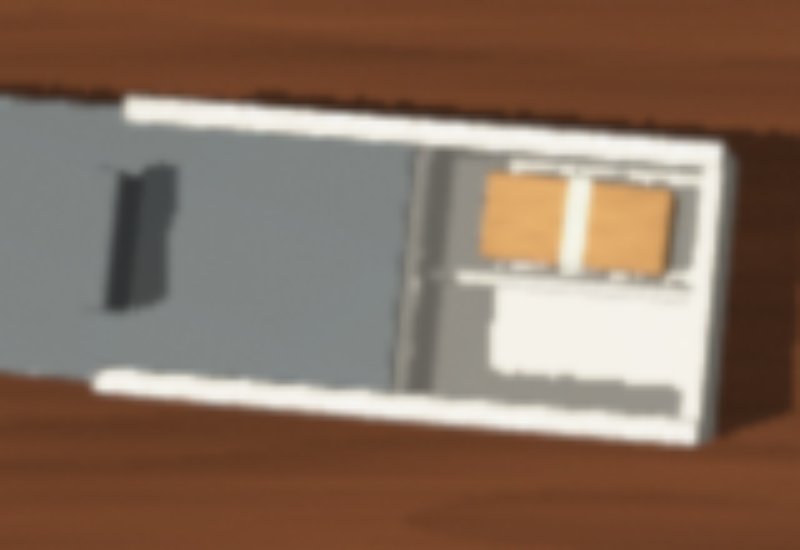

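View pics/s8b.png

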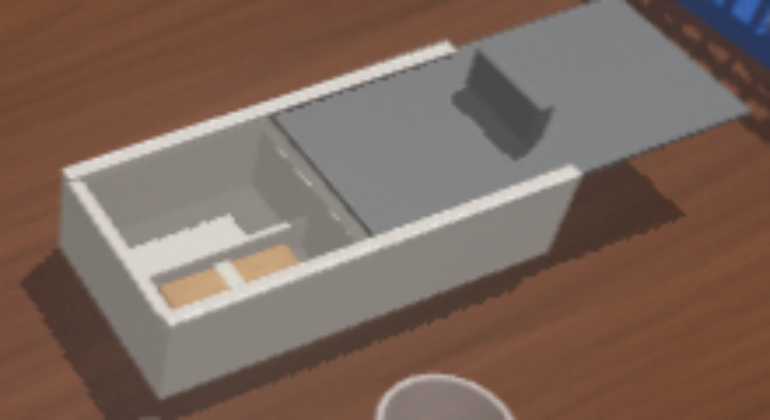

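```bash
python3 - <<'E'
from m import *
T1=dict(np.load("top1.npz")); im=T1["img"][:,:,::-1].copy(); S1=dict(np.load("scene1.npz")); im2=S1["img"][:,:,::-1].copy()
out=[]
for d,i,(r0,r1,c0,c1),k in((T1,im,(160,270,90,250),5),(S1,im2,(110,230,290,510),3.5)):
    c=cv2.resize(i[r0:r1,c0:c1],None,fx=k,fy=k,interpolation=cv2.INTER_CUBIC)
    def P(p): u=proj(d,b2w(p,s.x))[0]; return tuple(int(v) for v in ((u-[c0,r0]+.5)*k-.5))
    for a,b,col in [((-.132,0,.03),(-.004,0,.03),(0,0,255)),((-.14,-.068,.07),(-.14,.068,.07),(0,255,0)),((-.14,.068,.07),(.14,.068,.07),(0,255,0)),((-.14,-.068,.07),(.14,-.068,.07),(0,255,0)),((-.004,-.06,.055),(-.004,.06,.055),(255,0,0)),((.134,-.032,.0955),(.134,.032,.0955),(255,255,0))]:
        cv2.line(c,P(a),P(b),col,1)
    cv2.circle(c,P((-.067,.031,.005)),5,(0,0,255),2); out.append(c)
cv2.imwrite("pics/ov1.png",out[0]);cv2.imwrite("pics/ov2.png",out[1])
E
```

```text
(no output)
```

View pics/ov1.png

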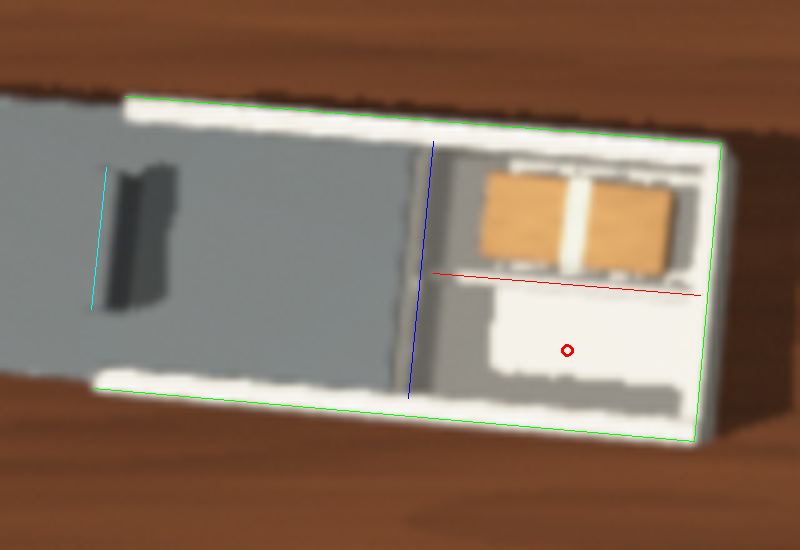

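View pics/ov2.png

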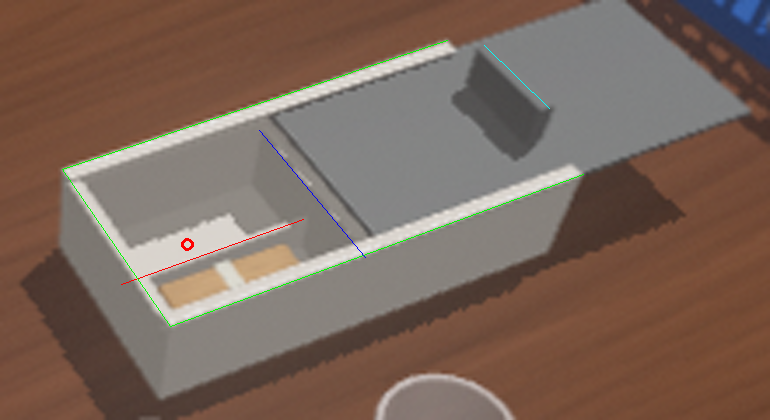

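The overlay matches the box outline and divider, and the well point sits inside the empty compartment (top crop (567,350)). I carry the pot over.

>>> apply_moves:
  targets: [-0.02, -0.05, 0, 0, -0.05, -0.16, 0, 0, -0.09, -0.32, 0, 0, -0.13, -0.5, 0, 0, -0.17, -0.68, 0, 0, -0.21, -0.85, 0, 0, -0.24, -1, 0, 0]

```text
clock: 15.78
ee_pos: [0.5598, -0.0277, 0.2983]
ee_rot: [-0.0, 0.999, -0.038, -0.001]
wrist_force: [0.5, 0.2, -0.6]
width: 0.523
```

>>> apply_moves:
  targets: [-0.04, -0.14, 0, 0, -0.07, -0.27, 0, 0, -0.09, -0.36, 0, 0, -0.105, -0.41, 0, 0, -0.111, -0.428, 0, 0, -0.111, -0.428, 0, 0, -0.111, -0.428, 0, 0]

```text
clock: 16.65
ee_pos: [0.5456, 0.056, 0.2987]
ee_rot: [0.0, 0.999, -0.039, 0.0]
wrist_force: [-0.7, -0.1, -1.4]
width: 0.521
```

```bash
python3 g.py .5455 .0568 .187
```

```text
t 16.65 pos [0.5456 0.056  0.2987] jaw deg 85.58 tiltz [ 0. -0. -1.] F [-0.7 -0.1 -1.4] w 0.521
shift m [-0.0002 -0.0008  0.1117] norm [-0.001 -0.004  0.559]
```

>>> apply_moves:
  targets: [0, -0.004, 0.03, 0, 0, -0.004, 0.09, 0, 0, -0.004, 0.16, 0, 0, -0.004, 0.24, 0, 0, -0.004, 0.32, 0, 0, -0.004, 0.4, 0, 0, -0.004, 0.46, 0, 0, -0.004, 0.5, 0, 0, -0.004, 0.52, 0, 0, -0.004, 0.52, 0]

```text
clock: 17.9
ee_pos: [0.5455, 0.0574, 0.1947]
ee_rot: [0.0, 0.999, -0.038, 0.0]
wrist_force: [0.2, -0.7, -1.0]
width: 0.525
```

```bash
python3 g.py .5455 .0568 .186; python3 - <<'E'
from bench import *
import cv2
d=get_image("scene"); cv2.imwrite("pics/s9.png",cv2.resize(d["img"][80:230,290:510,::-1],None,fx=3.5,fy=3.5))
E
```

```text
t 17.9 pos [0.5455 0.0574 0.1947] jaw deg 85.63 tiltz [ 0. -0. -1.] F [ 0.2 -0.7 -1. ] w 0.525
shift m [-0.      0.0006  0.0087] norm [-0.     0.003  0.043]
```

View pics/s9.png

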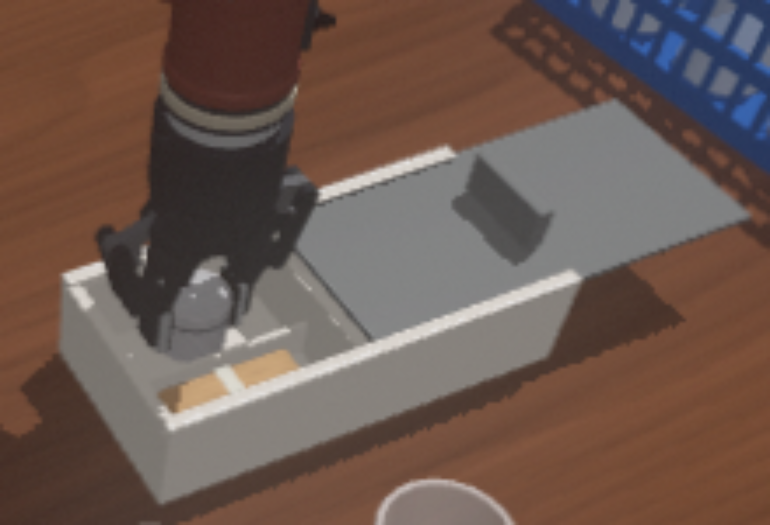

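>>> apply_moves:
  targets: [0, 0, 0.01, 0, 0, 0, 0.02, 0, 0, 0, 0.03, 0, 0, 0, 0.03, 0]

```text
clock: 18.45
ee_pos: [0.5453, 0.0574, 0.1884]
ee_rot: [-0.0, 0.999, -0.038, -0.0]
wrist_force: [-0.6, 0.1, -1.1]
width: 0.523
```

>>> apply_moves:
  targets: [0, 0, 0.005, 0, 0, 0, 0.01, 0, 0, 0, 0.01, 0]

```text
clock: 18.82
ee_pos: [0.5454, 0.0574, 0.1866]
ee_rot: [0.0, 0.999, -0.038, -0.0]
wrist_force: [-1.1, -0.4, -0.9]
width: 0.524
```

>>> apply_moves:
  targets: [0, 0, 0.004, 0, 0, 0, 0.008, 0, 0, 0, 0.008, 0]

```text
clock: 19.2
ee_pos: [0.5454, 0.0574, 0.185]
ee_rot: [-0.0, 0.999, -0.038, -0.0]
wrist_force: [0.5, 0.1, -1.2]
width: 0.52
```

>>> apply_moves:
  targets: [0, 0, 0.003, 0, 0, 0, 0.006, 0, 0, 0, 0.006, 0]

```text
clock: 19.58
ee_pos: [0.5455, 0.0574, 0.1842]
ee_rot: [0.0, 0.999, -0.038, -0.0]
wrist_force: [-0.4, 0.3, 2.2]
width: 0.519
```

Contact felt; release partially and look.

>>> apply_moves:
  targets: [0, 0, 0.002, 0, 0, 0, 0.002, 0, 0, 0, 0.002, 0, 0, 0, 0.002, 0]
  gripper: 0.3

```text
clock: 20.08
ee_pos: [0.5455, 0.0574, 0.1834]
ee_rot: [0.0, 0.999, -0.038, 0.0]
wrist_force: [-0.2, 0.9, -0.2]
width: 0.697
```

>>> apply_moves:
  targets: [0, 0, -0.02, 0, 0, 0, -0.06, 0, 0, 0, -0.14, 0, 0, 0, -0.24, 0, 0, 0, -0.36, 0, 0, 0, -0.48, 0, 0, 0, -0.56, 0, 0, 0, -0.6, 0, 0, 0, -0.6, 0]

```text
clock: 21.2
ee_pos: [0.5456, 0.0574, 0.3041]
ee_rot: [-0.0, 0.999, -0.038, 0.001]
wrist_force: [1.6, -1.3, -0.3]
width: 0.7
```

```bash
python3 g.py .591 .255 .30; python3 - <<'E'
from bench import *
import cv2
d=get_image("scene"); cv2.imwrite("pics/s10.png",cv2.resize(d["img"][80:230,290:510,::-1],None,fx=3.5,fy=3.5))
E
```

```text
t 21.2 pos [0.5456 0.0574 0.3041] jaw deg 85.63 tiltz [ 0.001 -0.    -1.   ] F [ 1.6 -1.3 -0.3] w 0.7
shift m [ 0.0303 -0.2005  0.0041] norm [ 0.151 -1.002  0.02 ]
```

View pics/s10.png

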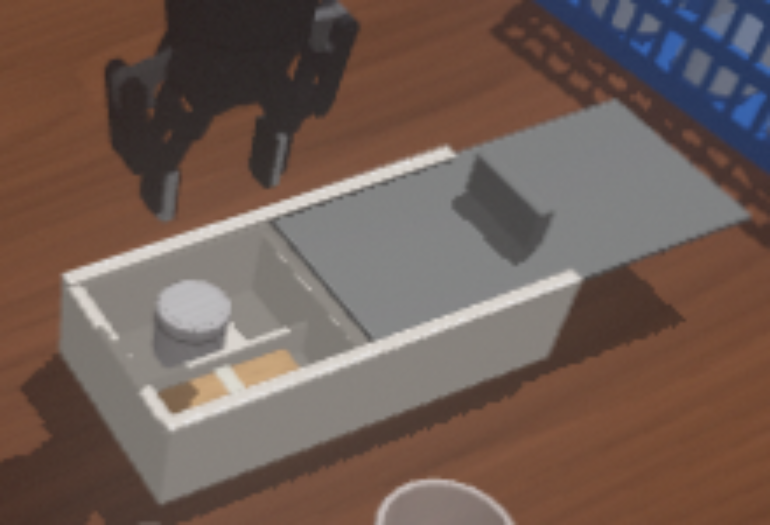

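The crop shows the pot upright on the compartment floor (lid at about (195,310)) and the snack pack untouched at (230,375). Next: back to the ridge at about (0.591, 0.255).

>>> apply_moves:
  targets: [0.01, -0.05, 0, 0, 0.03, -0.16, 0, 0, 0.05, -0.32, 0, 0, 0.08, -0.5, 0, 0, 0.1, -0.68, 0, 0, 0.13, -0.84, 0, 0, 0.145, -0.95, 0, 0, 0.15, -1, 0, 0, 0.15, -1, 0.05, 0, 0.15, -1, 0.12, 0, 0.15, -1, 0.2, 0, 0.15, -1, 0.26, 0, 0.15, -1, 0.29, 0, 0.15, -1, 0.3, 0, 0.15, -1, 0.3, 0]
  gripper: 0

```text
clock: 23.12
ee_pos: [0.5908, 0.2546, 0.2438]
ee_rot: [-0.0, 0.999, -0.038, 0.0]
wrist_force: [0.3, 0.9, -0.0]
width: 1.001
```

>>> apply_moves:
  targets: [0, 0, 0, 0, 0, 0, 0, 0, 0, 0, 0, 0, 0, 0, 0, 0, 0, 0, 0, 0, 0, 0, 0, 0, 0, 0, 0, 0, 0, 0, 0, 0]
  gripper: 1

```text
clock: 24.12
ee_pos: [0.5906, 0.2547, 0.2438]
ee_rot: [-0.0, 0.999, -0.038, 0.0]
wrist_force: [-1.7, 0.2, 2.4]
width: 0.126
```

```bash
python3 g.py .5813 .1213 .245
```

```text
t 24.12 pos [0.5906 0.2547 0.2438] jaw deg 85.64 tiltz [ 0.  0. -1.] F [-1.7  0.2  2.4] w 0.126
shift m [ 0.0008  0.1337 -0.0012] norm [ 0.004  0.668 -0.006]
```

Slide shut, slowing near the stop.

>>> apply_moves:
  targets: [0, 0.02, 0, 0, 0, 0.06, 0, 0, 0, 0.12, 0, 0, 0, 0.2, 0, 0, 0, 0.28, 0, 0, 0, 0.36, 0, 0, 0, 0.44, 0, 0, 0, 0.52, 0, 0, 0, 0.57, 0, 0, 0, 0.6, 0, 0, 0, 0.62, 0, 0, 0, 0.63, 0, 0, 0, 0.63, 0, 0]

```text
clock: 25.75
ee_pos: [0.5813, 0.1286, 0.2438]
ee_rot: [0.0, 0.999, -0.038, 0.0]
wrist_force: [0.6, 1.1, 4.4]
width: 0.126
```

>>> apply_moves:
  targets: [0, 0.006, 0, 0, 0, 0.012, 0, 0, 0, 0.018, 0, 0, 0, 0.018, 0, 0]

```text
clock: 26.25
ee_pos: [0.581, 0.1252, 0.2437]
ee_rot: [0.0, 0.999, -0.038, 0.0]
wrist_force: [1.3, 1.5, 5.2]
width: 0.126
```

>>> apply_moves:
  targets: [0, 0.005, 0, 0, 0, 0.01, 0, 0, 0, 0.01, 0, 0]

```text
clock: 26.62
ee_pos: [0.5808, 0.1233, 0.2438]
ee_rot: [0.0, 0.999, -0.038, 0.0]
wrist_force: [-0.2, 1.7, 5.0]
width: 0.123
```

>>> apply_moves:
  targets: [0, 0.005, 0, 0, 0, 0.01, 0, 0, 0, 0.01, 0, 0]

```text
clock: 27.0
ee_pos: [0.5807, 0.1215, 0.2438]
ee_rot: [-0.0, 0.999, -0.038, 0.0]
wrist_force: [-0.0, 1.8, 5.5]
width: 0.128
```

>>> apply_moves:
  targets: [0, 0.005, 0, 0, 0, 0.01, 0, 0, 0, 0.01, 0, 0]

```text
clock: 27.38
ee_pos: [0.5806, 0.1209, 0.2438]
ee_rot: [-0.002, 0.999, -0.038, 0.001]
wrist_force: [1.2, 9.1, 4.4]
width: 0.125
```

The stop is reached (9 N, at y = 0.121 as predicted). Release, rise and look.

>>> apply_moves:
  targets: [0, 0, 0, 0, 0, 0, 0, 0, 0, 0, 0, 0, 0, 0, 0, 0, 0, 0, 0, 0, 0, 0, 0, 0, 0, 0, -0.03, 0, 0, 0, -0.1, 0, 0, 0, -0.2, 0, 0, 0, -0.32, 0, 0, 0, -0.45, 0, -0.1, 0.1, -0.55, 0, -0.25, 0.25, -0.6, 0, -0.4, 0.4, -0.6, 0, -0.55, 0.55, -0.6, 0, -0.65, 0.7, -0.6, 0, -0.68, 0.78, -0.6, 0, -0.68, 0.8, -0.6, 0]
  gripper: 0

```text
clock: 29.62
ee_pos: [0.4323, -0.0305, 0.3651]
ee_rot: [0.0, 0.999, -0.039, 0.001]
wrist_force: [0.2, -0.7, 1.1]
width: 1.001
```

```bash
python3 g.py .5813 .1213 .245; python3 - <<'E'
from bench import *
import cv2,numpy as np
d=get_image("scene"); np.savez("scene2.npz",**d); cv2.imwrite("pics/s11.png",d["img"][:,:,::-1])
d=get_image("top"); np.savez("top2.npz",**d); cv2.imwrite("pics/t11.png",d["img"][:,:,::-1])
cv2.imwrite("pics/t11c.png",cv2.resize(d["img"][170:260,95:245,::-1],None,fx=5,fy=5,interpolation=cv2.INTER_CUBIC))
E
```

```text
t 29.62 pos [ 0.4323 -0.0305  0.3651] jaw deg 85.53 tiltz [ 0.003 -0.001 -1.   ] F [ 0.2 -0.7  1.1] w 1.001
shift m [ 0.1364 -0.163   0.1205] norm [ 0.682 -0.815  0.602]
```

View pics/s11.png

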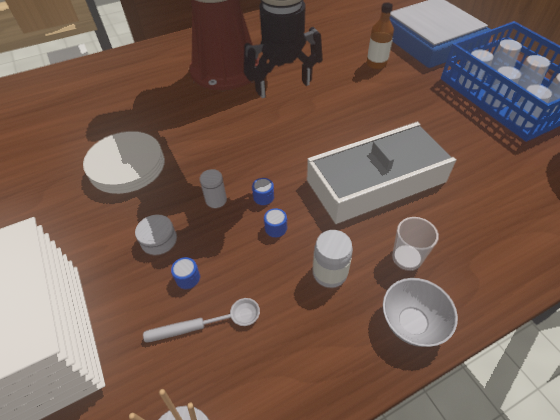

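View pics/t11c.png

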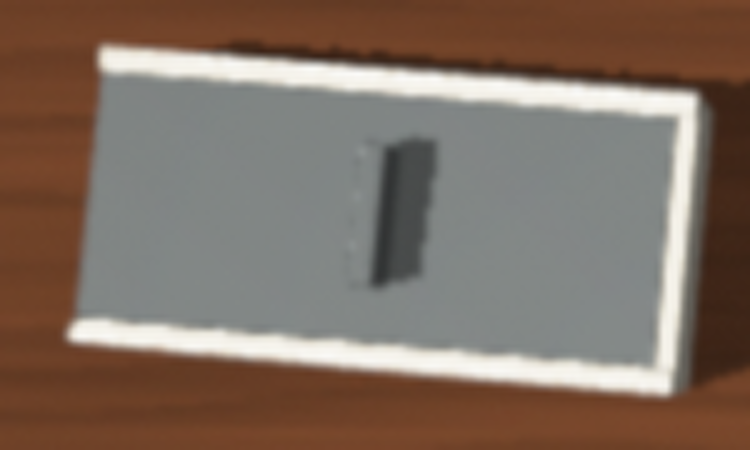

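The pictures show the cover flush with the end wall (no gap at crop (665,240)), the low pot gone from the counter, and all bystanders where they were.

```bash
python3 -c "
from bench import *
print(job_done())"
```

```text
the job is handed in; nothing more can be done
None
```

The low steel sauce pot is in the empty compartment beside the snack pack, the cover is slid shut, and the job is handed in at about 30 s of the 69 s allowed.

- **Cover open:** I pinched the ridge and slid the cover back to about 134 mm open.
- **Pot:** I lowered it until light floor contact (about 2 N) and then released it. A picture taken before closing showed it upright, with the snack pack in its own compartment.
- **Cover shut:** I slid it until the wrist force rose to 9 N at the predicted shut position. The last top picture shows no gap at the end wall.
- **Everything else:** By eye, the other pots, the can, cup and spoon are where they started, and the gripper is clear of everything.

One check disagreed. My first estimate of the ridge's position from the cover edges was about 5 mm off a direct image reading, because I assumed the plate was centred on the ridge. I aimed between the two and the pinch held. I saw no failed checks, but with the cover shut the pot can no longer be seen, so I haven't checked it since closing.

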